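# Push the receiver flask's holder home in its docking corner

## Robot

A 7-joint arm with a two-finger parallel gripper is mounted at the origin on the work surface. World frame = base frame: x ahead of the robot, y to its left, z up, the work surface at z = 0. Lengths are in m, angles in rad, forces in N, time in s.
With the tool pointing down it reaches from about 0.425 to 0.875 m from the base axis. Payload 8.4 kg.
Tool frame: the origin (TCP) lies between the finger pads; the fingertips stand 11 mm ahead of it and the grasp point (between the pads) lies 8 mm behind it; z points along the fingers, y is the line along which they close (so a half turn about z gives the same grasp; the last joint's range is limited). The gripper opens to 85 mm and grips with 20 to 120 N. Pads are 22 mm wide; open, the fingers measure 114 mm over their backs; the gripper's body (76 mm by 85 mm) begins 54 mm behind the grasp point. The pads swing forward as they close: fully open they stand 13 mm farther back than shut.
Start: joints at [-0.099, 0.333, 0.04, 1.465, -0.013, 1.343, -0.059], TCP at [0.65, -0, 0.242] pointing down, gripper open.
Joint ranges: [-2.58, 2.58], [-0.38, 2.09], [-1.3, 1.39], [0.25, 2.4], [-1.5, 4.64], [0.08, 2.09], [-2.65, 2.65]. Speed limits (rad/s): [2.22, 2.22, 2.79, 2.79, 3.14, 3.14, 3.14].

## Interface

Orientations are given as a rotation vector (axis times angle).
In Python, from station import env gives the robot as it stands.
- The arm moves only by the tool step_arm, never from a script. Its arguments are lists of equal length, an entry for each row: "xyz": the shift along the world's x, y, z as a fraction of full scale, a list of three; "delta_rot": the turn, a rotation vector about the world's x, y, z as a fraction of full scale, a list of three; "hand": the finger opening in mm, from 0 to 85.4. In form: {"xyz": [[x, y, z], ...], "delta_rot": [[wx, wy, wz], ...], "hand": [hand, ...]}. A call has 1 to 8 rows; each row is the pose to reach, as a shift and turn from the pose commanded when the call began, turning the shorter way round; what a row does not reach only later rows make up. Full scale, the value 1, is 500 mm for a shift and pi rad for a turn. A row lasts 1/10 s, in which the tool goes at most 50 mm and 8.59 degrees, less where a joint would pass 70% of its speed; a pose out of reach is approached as far as the arm can. A call with a number of a shift or a turn outside -1 to 1 is refused whole. A call with a gripper value outside its range is refused whole. The fingers move at their own pace and stop on an object; the grip force is fixed at half the most. Time passes only in rows, so rows that repeat a pose let the fingers close. It gives the time, the measured TCP pose, the force, the opening and the grip force at its end, in the units of the state.
- env.observe(): the state, without advancing time (a new reading comes with each control period).
- env.snapshot(name): name is "scene" or "side" or "wrist"; returns a dict with "img" (384x512x3 uint8, blue, green, red), "range_z" (384x512 float32, m along the optical axis (not along the pixel's ray), 0 where there is no reading), "vfov" (degrees; the focal length in pixels is half the picture's height over the tangent of half this angle, whatever the lens; pixels are square), "cx", "cy" (the principal point, pixels), "R" (3x3) and "t" (3): a world point X has camera coordinates R X + t. Camera axes: x right, y down, z forward; pixel columns grow to the right and rows downward; lengths in m; the calibration is good to about 2 mm. A picture is of the moment at which its call begins.
- env.finish_job(): hands the job in; it is judged then, once.
The state is a dict: "time_s": time; "joints": joint angles; "joint_vel": joint speeds; "joint_torque": joint torques, N m; "position": TCP position; "eef_rot": TCP orientation; "force": force on the tool from outside, world axes, zero at the start; "ft_torque": the same for the moment, N m; "finger_gap": finger opening in m; "grip_force": force on a finger pad.
Only numpy, scipy, OpenCV 4.12 (cv2) and the standard library are available. Lean on these libraries where they do the work, as an engineer would, in place of code of your own. Each camera call takes 0.05 s, during which the arm holds its last target. There are 200 camera calls.

## Task

Push the blue flask holder along the bench until it sits squarely home in the steel docking corner, flush against both the long rail and the short side stop, then move clear. Push only on the blue block: do not touch the glass flask in it, do not lift or tip the holder, and leave the bottle, the jar and the cork ring where they stand.

Things in the scene. Friction and masses are not known exactly. Their poses are not given: they have to be found in the camera images.
- holder: Blue plastic square block, 112 x 112 mm, 30 mm high, loose on the bench, 0.3 to 0.65 kg with its flask. Origin: centre of its underside; x, y square to its sides, z up. Any side may face the rail. A rubber collar (68 mm across, 4 mm high) and the flask are fixed on its middle. It starts between the rail and the robot, on the open side of the corner, turned up to 20 degrees from it.
- flask: Green glass round flask fixed in the middle of the holder, moving with it; origin on the holder's vertical axis, 30 mm above the bench. Ball 64 mm across, its centre 45 mm and top 77 mm above the bench; upright neck 20 to 25 mm across, up to 118 mm above the bench. Not to be touched.
- dock: Fixed L of steel walls, 36 mm high, 14 mm thick. Origin: inner corner, at bench height. The long rail runs 288 mm along +y, inner face at x = 0; the short side stop runs 120 mm along -x, inner face at y = 0; the holder belongs at negative x, positive y. At yaw 0, x points away from the robot, y to its left; turned up to 17 degrees. Behind the rail at y = 56 mm: a black box 75 mm high.
- dock_home (a point): Unmarked point on the bench where the centre of the holder's underside lies when fully home: 56 mm from each inner face of the docking corner (x = -56, y = +56 mm in its frame). Axes as the docking corner's; the holder's sides are then parallel to the walls.
- bottle: Amber glass bottle with a black cap, 54 mm across and about 110 mm high, standing loose; origin at the centre of its underside. Bystander: it stands beyond the side stop or left of the holder, the jar in the other place.
- jar: White jar with a red cap, 60 mm across and about 70 mm high, standing loose; origin at the centre of its underside. Bystander.
- cork_ring: Cork flask ring lying flat and loose, 80 mm across with a 44 mm hole, 24 mm high; origin at the centre of its underside. Bystander, lying on the robot's side of the side stop's outer end.
There are look-alikes about, which are no part of the job. There is more than one size of the holder; the job needs the largest.

How it is judged:
At the end, for the whole second after the job is handed in: The holder lies flat on the bench, at rest, with its centre within 4 mm of the fully home place off each wall of the corner and its sides within 0.05 rad of parallel to the walls; bottle, jar and cork ring within 15 mm of where they started (x of holder in the frame of dock between -0.06 and -0.05 m and y of holder in the frame of dock between 0.05 and 0.06 m and (angle between the x axis of holder and the x axis of dock, either way round below 0.05 rad or angle between the x axis of holder and the y axis of dock, either way round below 0.05 rad) and height (world z) of holder below 0.004 m and angle between holder's own z axis and vertical below 0.03 rad and linear speed of holder below 0.01 m/s and distance of each of bottle, jar, cork_ring from where it was at the start of the episode below 0.015 m); the robot touches nothing.
It fails at once if the holder is lifted off the bench (height (world z) of holder above 0.01 m).
It fails at once if the holder is tipped (angle between holder's own z axis and vertical above 0.15 rad).
It fails at once if the glass flask is touched (contact force between any of the fingers, the arm and flask above 0.5 N).
It fails at once if the bottle, jar or cork ring is shifted by more than 15 mm or knocked over (distance of any of bottle, jar, cork_ring from where it was at the start of the episode above 0.015 m or angle between any of bottle, jar, cork_ring's own z axis and vertical above 0.3 rad).
It also fails if it takes over 48 s, if anything falls off the work surface, if the arm or the gripper's body presses on something with over 40 N, if the wrist force passes 120 N, or if a joint passes its speed limit or range.

## Working session

There is one attempt and no reset: what is moved stays moved. The work goes in short steps, Python scripts to look and compute and a tool call to move; the robot and the scene stay as the last step left them, time stands still between calls to the robot, and variables do not carry over. Pictures are saved under pics/ and viewed, at most 10 in all, crops included, and the job is handed in when it is done.

Besides the shell and the picture viewer there is one more tool, called after "Call:" as name(argument=value, ...) on one line, values as JSON. step_arm: Moves the arm, as the interface text tells. Its arguments: {"type":"object","properties":{"xyz":{"type":"array"},"delta_rot":{"type":"array"},"hand":{"type":"array"}},"required":["xyz","delta_rot","hand"]}

```bash
mkdir -p pics
cat > h.py <<'E'
import numpy as np, cv2
from station import env
def snap(n):
    s=env.snapshot(n); s['f']=s['img'].shape[0]/2/np.tan(np.radians(s['vfov'])/2); return s
def cloud(s):
    z=s['range_z']; v,u=np.mgrid[:z.shape[0],:z.shape[1]]
    c=np.stack([(u-s['cx'])/s['f']*z,(v-s['cy'])/s['f']*z,z],-1)
    P=(c-np.ravel(s['t']))@np.array(s['R']); P[z==0]=np.nan; return P
E
python3 - <<'E'
from h import *
for n in ['scene','side']:
    s=snap(n); cv2.imwrite(f'pics/{n}0.png',s['img']); np.savez(f'{n}0.npz',P=cloud(s),img=s['img'])
    print(n,np.array(s['R']).round(2).tolist(),s['t'],s['f'])
E
```

```text
scene [[-0.68, 0.73, -0.02], [0.6, 0.54, -0.59], [-0.42, -0.41, -0.81]] [ 0.35797976 -0.30572199  1.47838816] 489.9587749426303
side [[-0.98, -0.17, -0.02], [-0.08, 0.56, -0.82], [0.15, -0.81, -0.57]] [0.55460218 0.07505062 0.91266391] 392.4630004380001
```

View pics/scene0.png

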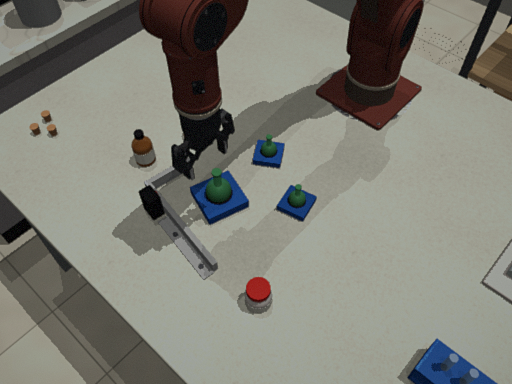

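View pics/side0.png

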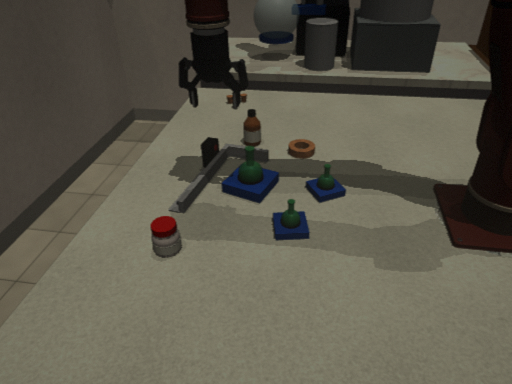

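Scene view: the blue blocks are at (219,195), (268,152) and (297,202). The first is clearly the largest and sits at the steel L, whose corner is near (150,190). The bottle is at (143,148) and the jar at (258,293). In the side view the cork ring is at (302,148). Next I'll measure sizes and take a crop to confirm.

```bash
cat > m.py <<'E'
from h import *
def blue(P,img):
    hsv=cv2.cvtColor(img,cv2.COLOR_BGR2HSV)
    m=(cv2.inRange(hsv,(105,130,40),(130,255,255))>0)&np.isfinite(P[...,2])
    n,l,st,c=cv2.connectedComponentsWithStats(m.astype(np.uint8))
    for i in range(1,n):
        if st[i,4]<150: continue
        q=P[l==i]; q=q[(abs(q[:,0]-.65)<.4)&(abs(q[:,1])<.5)]
        if len(q)<100: continue
        zt=np.percentile(q[:,2],80); t=q[abs(q[:,2]-zt)<.006]
        (c0,wh,a)=cv2.minAreaRect((t[:,:2]*1000).astype(np.float32))
        print('blue',st[i,:5],'ztop',zt.round(4),'c',np.round(c0,1),'wh',np.round(wh,1),'a',round((a+45)%90-45,1))
E
python3 - <<'E'
from m import *
for n in ['scene','side']:
    d=np.load(f'{n}0.npz'); P,img=d['P'],d['img']; print(n); blue(P,img)
    hsv=cv2.cvtColor(img,cv2.COLOR_BGR2HSV)
    # wall tops
    m=(abs(P[...,2]-.036)<.006)&(hsv[...,1]<70)&(abs(P[...,0]-.75)<.3)&(abs(P[...,1])<.35)
    k,l,st,c=cv2.connectedComponentsWithStats(m.astype(np.uint8))
    for i in range(1,k):
        if st[i,4]>40:
            q=P[l==i]; r=cv2.minAreaRect((q[:,:2]*1000).astype(np.float32)); print('grey',st[i],q[:,2].mean().round(4),np.round(cv2.boxPoints(r)).tolist())
    for nm,lo,hi in [('red',(0,150,60),(6,255,255)),('orange',(5,90,40),(20,255,255))]:
        m=(cv2.inRange(hsv,lo,hi)>0)&(P[...,2]<.15)&(P[...,0]>.3)
        k,l,st,c=cv2.connectedComponentsWithStats(m.astype(np.uint8))
        for i in range(1,k):
            if st[i,4]>60: q=P[l==i]; print(nm,c[i].round(),np.percentile(q,5,0).round(3),np.percentile(q,95,0).round(3))
    if n=='scene': cv2.imwrite('pics/crop.png',cv2.resize(img[110:290,110:340],None,fx=3.3,fy=3.3,interpolation=cv2.INTER_CUBIC))
E
```

```text
scene
blue [253 140  31  27 453] ztop 0.0209 c [393.4 -53.5] wh [80.6 73.5] a 32.6
blue [ 190  171   58   53 1230] ztop 0.0308 c [587.8 -48.1] wh [114.7 111.1] a -18.5
blue [277 185  39  36 547] ztop 0.0211 c [468.  106.9] wh [77.2 74.4] a 12.3
grey [134 151  21  10  61] 0.0363 [[605.0, -274.0], [653.0, -299.0], [664.0, -278.0], [617.0, -253.0]]
grey [144 166  73 100 728] 0.0351 [[607.0, -199.0], [692.0, -215.0], [749.0, 84.0], [664.0, 100.0]]
grey [244 294  28  15  99] 0.0372 [[705.0, 231.0], [744.0, 187.0], [766.0, 207.0], [726.0, 250.0]]
red [258. 289.] [0.703 0.189 0.065] [0.745 0.232 0.072]
orange [ 46. 115.] [ 0.714 -0.627  0.007] [ 0.731 -0.606  0.03 ]
orange [ 35. 128.] [ 0.763 -0.608  0.007] [ 0.781 -0.587  0.029]
orange [ 52. 129.] [ 0.733 -0.568  0.008] [ 0.751 -0.547  0.031]
orange [142. 146.] [ 0.612 -0.296  0.056] [ 0.651 -0.265  0.09 ]
side
blue [222 168  56  27 578] ztop 0.0292 c [585.4 -47.3] wh [115.9 110.7] a -17.6
blue [307 179  38  20 311] ztop 0.0189 c [391.9 -51.4] wh [74.4 74.4] a 30.5
blue [274 212  35  27 466] ztop 0.0192 c [466.  107.4] wh [73.3 76.1] a 12.5
grey [243 131  18   8  66] 0.036 [[595.0, -267.0], [601.0, -292.0], [652.0, -280.0], [647.0, -255.0]]
grey [177 144  69  59 489] 0.034 [[629.0, -201.0], [708.0, -228.0], [807.0, 63.0], [728.0, 90.0]]
grey [254 148  14   5  47] 0.0332 [[561.0, -190.0], [601.0, -199.0], [605.0, -184.0], [565.0, -174.0]]
grey [151 231  29  17 164] 0.0364 [[682.0, 224.0], [696.0, 196.0], [749.0, 223.0], [734.0, 251.0]]
red [163. 224.] [0.7   0.189 0.067] [0.742 0.232 0.07 ]
orange [252. 124.] [ 0.604 -0.29   0.051] [ 0.643 -0.264  0.088]
orange [301. 148.] [ 0.435 -0.283  0.001] [ 0.499 -0.213  0.023]
```

View pics/crop.png

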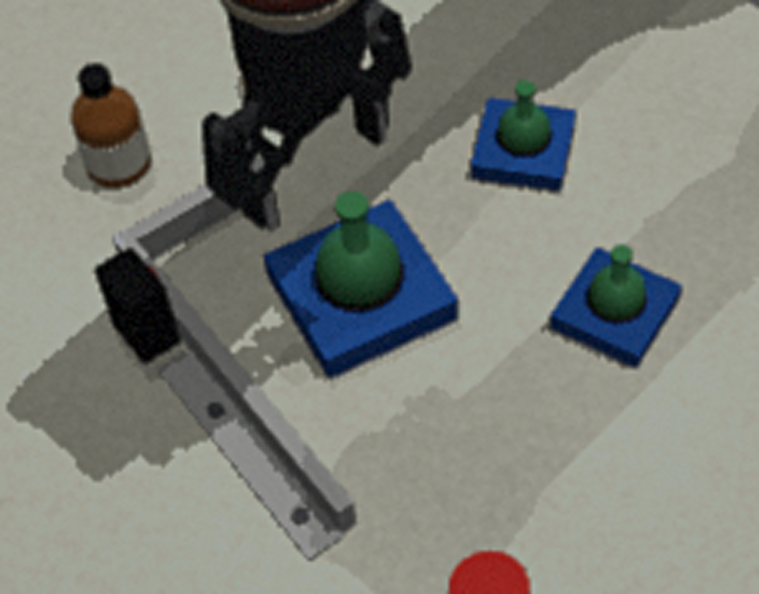

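The crop confirms it: the big block beside the steel L is the right one. It measures 112 mm and its top is at 30 mm. The other two are 75 mm blocks with tops at 20 mm. Now I'll fit the dock L.

```bash
cat > dock.py <<'E'
from h import *
from scipy.optimize import minimize
def dockfit(Ps,x0,tol=.004):
    Q=np.concatenate([P[(abs(P[...,2]-.036)<tol)&(P[...,0]>.5)&(P[...,0]<.8)&(abs(P[...,1])<.3)][:,:2] for P in Ps])
    def loc(p): 
        d=Q-p[:2]; c,s=np.cos(p[2]),np.sin(p[2]); return d[:,0]*c+d[:,1]*s,-d[:,0]*s+d[:,1]*c
    def sd(x,y):  # distance from the L strip (rail x0..14,y-14..288 ; stop)
        r=lambda cx,cy,hx,hy:np.hypot(np.maximum(abs(x-cx)-hx,0),np.maximum(abs(y-cy)-hy,0))
        # distance to centre lines with width
        return np.minimum(r(.007,.137,0,.151),r(-.053,-.007,.067,0))
    def cost(p):
        d=sd(*loc(p)); return np.minimum(d,.02).dot(np.minimum(d,.02))/len(d)*1e6
    best=min((minimize(cost,[x0[0]+a,x0[1]+b,t],method='Nelder-Mead',options=dict(xatol=1e-5,fatol=1e-4,initial_simplex=None,maxiter=2000)) for a in(-.01,.01) for b in (-.01,.01) for t in (-.28,-.2,-.12)),key=lambda r:r.fun)
    d=sd(*loc(best.x)); print('dock',best.x.round(4),'deg',np.degrees(best.x[2]).round(2),'cost',round(best.fun,1),'in',(d<.008).sum(),'of',len(d)); 
    c,s=np.cos(best.x[2]),np.sin(best.x[2]); h=best.x[:2]+np.array([[c,-s],[s,c]])@[-.056,.056]; print('home',h.round(4))
    return best.x
E
python3 - <<'E'
from dock import *
A=np.load('scene0.npz')['P'];B=np.load('side0.npz')['P']
for Ps in ([A],[B],[A,B]): dockfit(Ps,(.675,-.19))
E
```

```text
dock [ 0.6802 -0.1951 -0.1661] deg -9.52 cost 134.0 in 673 of 983
home [ 0.6343 -0.1307]
dock [ 0.6832 -0.1949 -0.1488] deg -8.53 cost 149.7 in 419 of 675
home [ 0.6361 -0.1312]
dock [ 0.6818 -0.1951 -0.1575] deg -9.02 cost 140.7 in 1091 of 1658
home [ 0.6352 -0.131 ]
```

Run:
```python
from h import *
from scipy.spatial.transform import Rotation as R
o=env.observe(); print(o['time_s'],o['position'],o['force'],o['finger_gap']); print(R.from_rotvec(o['eef_rot']).as_matrix().round(3))
for n in('scene','side'):
    P=np.load(f'{n}0.npz')['P']; m=(abs(P[...,0]-.65)<.12)&(abs(P[...,1])<.12)&(P[...,2]>.15)
    q=P[m]; print(n,len(q),'zmin',np.sort(q[:,2])[:8].round(4))
    for z in np.arange(.2,.36,.015):
        w=q[abs(q[:,2]-z)<.008]
        if len(w): print(z.round(3),w.min(0)[:2].round(3),w.max(0)[:2].round(3))
```

```text
0.1 [ 6.49597224e-01 -2.63440175e-05  2.41506917e-01] [-0.17610748 -0.1406801  -0.1109171 ] 0.08539580136618868
[[ 0.     1.    -0.001]
 [ 1.    -0.    -0.   ]
 [-0.    -0.001 -1.   ]]
scene 10011 zmin [0.2439 0.244  0.244  0.2441 0.2448 0.2453 0.2455 0.2464]
0.245 [ 0.603 -0.009] [0.704 0.012]
0.26 [ 0.595 -0.011] [0.708 0.012]
0.275 [ 0.59 -0.01] [0.708 0.013]
0.29 [ 0.577 -0.012] [0.725 0.014]
0.305 [ 0.579 -0.014] [0.725 0.019]
0.32 [ 0.58  -0.012] [0.723 0.021]
0.335 [ 0.581 -0.013] [0.722 0.021]
0.35 [ 0.582 -0.012] [0.72  0.026]
side 4224 zmin [0.2424 0.243  0.2439 0.2445 0.2449 0.245  0.2452 0.246 ]
0.245 [ 0.596 -0.009] [0.705 0.012]
0.26 [ 0.594 -0.011] [0.707 0.013]
0.275 [ 0.594 -0.011] [0.709 0.014]
0.29 [ 0.577 -0.009] [0.724 0.016]
0.305 [ 0.577 -0.015] [0.722 0.02 ]
0.32 [ 0.579 -0.016] [0.722 0.022]
0.335 [ 0.581 -0.012] [0.721 0.022]
0.35 [ 0.583 -0.013] [0.719 0.035]
```

Call:
step_arm(xyz=[[-0.314,-0.078,0],[-0.314,-0.078,0],[-0.314,-0.078,0],[-0.314,-0.078,0],[-0.314,-0.078,0],[-0.314,-0.078,0],[-0.314,-0.078,0],[-0.314,-0.078,0]], delta_rot=[[0,0,0.45],[0,0,0.45],[0,0,0.45],[0,0,0.45],[0,0,0.45],[0,0,0.45],[0,0,0.45],[0,0,0.45]], hand=[50,50,50,50,50,50,50,50])

```text
time_s: 0.9
position: [0.4927, -0.039, 0.2421]
eef_rot: [-0.57, -3.089, 0.0]
force: [-0.3, -0.1, 0.6]
finger_gap: 0.05
grip_force: 0.0
```

Run:
```python
from dock import *
from m import blue
Ps=[]
for n in('scene','side','wrist'):
    s=snap(n);P=cloud(s);np.savez(f'{n}1.npz',P=P,img=s['img']);cv2.imwrite(f'pics/{n}1.png',s['img']); print(n);blue(P,s['img']); Ps.append(P)
    try: dockfit([P],(.68,-.195),.003)
    except Exception as e: print(e)
    q=P[(abs(P[...,0]-.5)<.1)&(abs(P[...,1]+.04)<.1)&(P[...,2]>.2)]
    if len(q): print('tip',np.sort(q[:,2])[:5])
dockfit(Ps[:2],(.68,-.195),.003)
```

```text
scene
blue [253 140  31  28 453] ztop 0.021 c [393.6 -53.2] wh [79.1 73.8] a 32.3
blue [ 190  171   58   53 1220] ztop 0.0308 c [587.9 -46.7] wh [113.6 112. ] a -17.9
blue [277 185  39  36 551] ztop 0.0209 c [467.9 107. ] wh [76.4 75.2] a 12.0
dock [ 0.6798 -0.1961 -0.1674] deg -9.59 cost 103.0 in 646 of 845
home [ 0.6339 -0.1316]
tip [0.23293227 0.23293375 0.2342957  0.23459296 0.2346256 ]
side
blue [223 168  55  27 564] ztop 0.0291 c [586.3 -45.4] wh [113.  110.8] a -18.4
blue [307 179  38  20 292] ztop 0.019 c [392.  -51.4] wh [74.3 73. ] a 30.3
blue [273 212  36  24 429] ztop 0.0193 c [466.1 107.8] wh [73.4 74.2] a 12.2
dock [ 0.6831 -0.1948 -0.1496] deg -8.57 cost 141.8 in 349 of 543
home [ 0.6361 -0.1311]
tip [0.23266473 0.23270864 0.23300769 0.23364063 0.23374047]
wrist
blue [ 162   32   95  102 3565] ztop 0.0203 c [391.6 -54.2] wh [74.9 74.2] a 31.7
blue [ 322   45   95   99 3423] ztop 0.0205 c [465.4 104.6] wh [74.6 74.6] a 12.3
blue [ 227  190   95   94 4743] ztop 0.0303 c [584.8 -49.1] wh [110.1 111.5] a -18.2
dock [ 0.6762 -0.2015 -0.1739] deg -9.96 cost 136.6 in 973 of 1463
home [ 0.6308 -0.1367]
tip [0.23280859 0.23329861 0.23349031 0.23382274 0.23385877]
dock [ 0.6811 -0.1958 -0.1602] deg -9.18 cost 118.5 in 992 of 1388
home [ 0.6348 -0.1316]
```

View pics/wrist1.png

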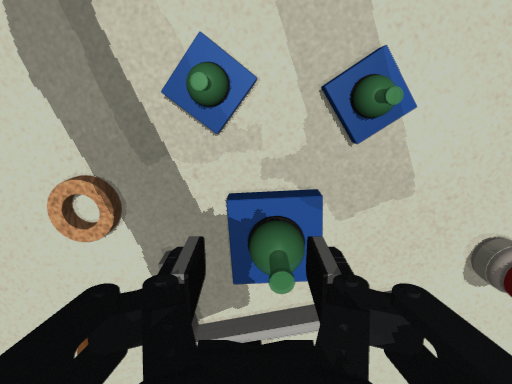

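Wrist view: the big holder is at (275,240), the rail at (260,325) and the cork ring at (85,208). All match the estimates. I'll finish the turn and descend behind the holder.

Call:
step_arm(xyz=[[0,0,-0.1],[0,0,-0.2],[0,0,-0.3],[0,0,-0.38],[0,0,-0.42],[0,0,-0.444],[0,0,-0.444],[0,0,-0.444]], delta_rot=[[0,0,0.0645],[0,0,0.0645],[0,0,0.0645],[0,0,0.0645],[0,0,0.0645],[0,0,0.0645],[0,0,0.0645],[0,0,0.0645]], hand=[50,50,50,50,50,50,50,50])

```text
time_s: 1.85
position: [0.4937, -0.039, 0.0212]
eef_rot: [0.266, 3.129, 0.0]
force: [0.9, 0.2, 1.1]
finger_gap: 0.0504
grip_force: 0.0
```

Call:
step_arm(xyz=[[0.03,-0.0048,0],[0.054,-0.0088,0],[0.074,-0.012,0],[0.092,-0.015,0],[0.11,-0.018,0],[0.126,-0.0205,0],[0.14,-0.0227,0],[0.15,-0.0243,0]], delta_rot=[[0,0,0],[0,0,0],[0,0,0],[0,0,0],[0,0,0],[0,0,0],[0,0,0],[0,0,0]], hand=[50,50,50,50,50,50,50,50])

```text
time_s: 2.65
position: [0.5685, -0.0512, 0.0202]
eef_rot: [-0.264, -3.13, -0.0]
force: [-3.3, 0.5, 2.0]
finger_gap: 0.0503
grip_force: 1.4
```

Run:
```python
from dock import *
from m import blue
for n in('scene','side'):
    s=snap(n);P=cloud(s);np.savez(f'{n}2.npz',P=P,img=s['img']);cv2.imwrite(f'pics/{n}2.png',s['img']); print(n);blue(P,s['img'])
    # rail inner edge & yaw: min local x of rail-top points per y bin
    th=-.16;c,si=np.cos(th),np.sin(th); d=P[...,:2]-[.681,-.1958]; x=d[...,0]*c+d[...,1]*si; y=-d[...,0]*si+d[...,1]*c
    g=(abs(P[...,2]-.036)<.002)
    pts=[]
    for y0 in np.arange(.1,.28,.01):
        w=x[g&(abs(y-y0)<.005)&(abs(x)<.03)]
        if len(w)>2: pts.append((y0,w.min(),w.max()))
    pts=np.array(pts)
    for k in (1,2):
        p=np.polyfit(pts[:,0],pts[:,k],1); print('edge',k,'x@y=.056',np.polyval(p,.056).round(4),'x@.2',np.polyval(p,.2).round(4),'yaw',np.degrees(th-np.arctan(p[0])).round(2),'rms',(pts[:,k]-np.polyval(p,pts[:,0])).std().round(4))
    w=y[g&(x<-.03)&(x>-.13)&(abs(y)<.04)]; print('stop y',np.percentile(w,[2,50,98]).round(4) if len(w) else None)
```

```text
scene
blue [253 140  31  27 453] ztop 0.0207 c [393.8 -53.5] wh [78.5 74.1] a 32.2
blue [ 174  182   61   56 1295] ztop 0.0308 c [638.2 -48.4] wh [113.2 113.5] a -9.4
blue [277 185  39  36 551] ztop 0.0207 c [468.6 106.7] wh [77.5 75.2] a 13.2
edge 1 x@y=.056 -0.0069 x@.2 -0.0003 yaw -11.79 rms 0.0052
edge 2 x@y=.056 0.0142 x@.2 0.0139 yaw -9.07 rms 0.0005
stop y [-0.0142 -0.0058  0.0016]
side
blue [204 165  42  27 374] ztop 0.0291 c [639.3 -39.4] wh [ 98.1 110.5] a -9.6
blue [307 179  38  22 318] ztop 0.019 c [392.7 -51.6] wh [74.4 76.3] a 31.1
blue [273 212  36  27 479] ztop 0.0193 c [466.4 107.5] wh [74.  74.9] a 11.5
edge 1 x@y=.056 0.0009 x@.2 0.0007 yaw -9.05 rms 0.0009
edge 2 x@y=.056 0.0115 x@.2 0.011 yaw -8.97 rms 0.002
stop y [-0.0102 -0.006   0.0018]
```

Call:
step_arm(xyz=[[0.006,-0.001,0],[0.012,-0.002,0],[0.016,-0.0026,0],[0.02,-0.0032,0],[0.022,-0.0035,0],[0.022,-0.0035,0]], delta_rot=[[0,0,0],[0,0,0],[0,0,0],[0,0,0],[0,0,0],[0,0,0]], hand=[50,50,50,50,50,50])

```text
time_s: 3.35
position: [0.578, -0.0528, 0.0201]
eef_rot: [-0.263, -3.128, 0.0]
force: [-5.2, 0.9, 2.5]
finger_gap: 0.0502
grip_force: 3.0
```

Call:
step_arm(xyz=[[0.003,-0.0005,0],[0.005,-0.0008,0],[0.007,-0.0011,0],[0.007,-0.0011,0]], delta_rot=[[0,0,0],[0,0,0],[0,0,0],[0,0,0]], hand=[50,50,50,50])

```text
time_s: 3.75
position: [0.5783, -0.0529, 0.0194]
eef_rot: [-0.262, -3.122, 0.0]
force: [-19.0, 2.9, 12.1]
finger_gap: 0.05
grip_force: 9.3
```

Call:
step_arm(xyz=[[-0.02,0.003,0],[-0.06,0.01,0],[-0.07,0.011,0.02],[-0.07,0.011,0.12],[-0.07,0.011,0.22],[-0.07,0.011,0.32],[-0.07,0.011,0.38],[-0.07,0.011,0.4]], delta_rot=[[0,0,0],[0,0,0],[0,0,0],[0,0,0],[0,0,0],[0,0,0],[0,0,0],[0,0,0]], hand=[50,50,50,50,50,50,50,50])

```text
time_s: 4.55
position: [0.5498, -0.0482, 0.2258]
eef_rot: [0.264, 3.122, 0.001]
force: [1.0, -0.4, -0.5]
finger_gap: 0.0497
grip_force: 0.0
```

Run:
```python
from m import *
for n in('scene','side'):
    s=snap(n);P=cloud(s);print(n);blue(P,s['img'])
print(env.observe()['position'])
```

```text
scene
blue [253 140  31  27 447] ztop 0.0208 c [394.2 -53. ] wh [79.6 73.6] a 31.4
blue [ 171  184   61   54 1171] ztop 0.0309 c [647.2 -50.4] wh [113.7 108.9] a -9.4
blue [277 185  39  36 551] ztop 0.0209 c [467.7 106.9] wh [77.2 74.6] a 11.1
side
blue [201 163  54  28 557] ztop 0.0291 c [646.7 -48.6] wh [109.9 111.8] a -9.3
blue [307 179  38  20 294] ztop 0.0192 c [391.8 -51.6] wh [75.2 72.8] a 31.5
blue [274 212  35  25 425] ztop 0.0193 c [465.9 107.4] wh [73.5 74.8] a 11.0
[ 0.54877195 -0.04812382  0.2226719 ]
```

Call:
step_arm(xyz=[[0.228,0.17,0],[0.228,0.17,0],[0.228,0.17,0],[0.228,0.17,0],[0.228,0.17,0],[0.228,0.17,0],[0.228,0.17,0],[0.228,0.17,0]], delta_rot=[[0,0,-0.4965],[0,0,-0.4965],[0,0,-0.4965],[0,0,-0.4965],[0,0,-0.4965],[0,0,-0.4965],[0,0,-0.4965],[0,0,-0.4965]], hand=[50,50,50,50,50,50,50,50])

```text
time_s: 5.45
position: [0.6609, 0.0369, 0.2179]
eef_rot: [-1.992, -2.427, 0.004]
force: [-0.8, -0.2, -0.0]
finger_gap: 0.0502
grip_force: 0.0
```

Call:
step_arm(xyz=[[0,0,-0.06],[0,0,-0.12],[0,0,-0.18],[0,0,-0.26],[0,0,-0.33],[0,0,-0.38],[0,0,-0.396],[0,0,-0.396]], delta_rot=[[0,0,-0.1128],[0,0,-0.1128],[0,0,-0.1128],[0,0,-0.1128],[0,0,-0.1128],[0,0,-0.1128],[0,0,-0.1128],[0,0,-0.1128]], hand=[50,50,50,50,50,50,50,50])

```text
time_s: 6.25
position: [0.66, 0.0368, 0.0201]
eef_rot: [-2.382, -2.045, 0.005]
force: [-0.6, -0.4, 1.3]
finger_gap: 0.0502
grip_force: 0.0
```

Call:
step_arm(xyz=[[-0.0048,-0.03,0],[-0.0083,-0.052,0],[-0.0118,-0.074,0],[-0.0153,-0.096,0],[-0.0188,-0.118,0],[-0.0218,-0.137,0],[-0.0248,-0.156,0],[-0.027,-0.17,0]], delta_rot=[[0,0,0],[0,0,0],[0,0,0],[0,0,0],[0,0,0],[0,0,0],[0,0,0],[0,0,0]], hand=[50,50,50,50,50,50,50,50])

```text
time_s: 7.05
position: [0.6479, -0.0492, 0.0223]
eef_rot: [2.384, 2.046, -0.0]
force: [-0.6, 2.4, 2.3]
finger_gap: 0.0495
grip_force: 1.4
```

Run:
```python
from m import *
for n in('scene','side'):
    s=snap(n);P=cloud(s);print(n);blue(P,s['img']);cv2.imwrite(f'pics/{n}3.png',s['img'])
```

```text
scene
blue [253 140  31  27 448] ztop 0.0208 c [393.6 -53.2] wh [78.3 73.7] a 32.4
blue [157 176  31  45 305] ztop 0.0311 c [ 679.4 -132.8] wh [123.8  53.3] a -37.6
blue [277 185  39  36 550] ztop 0.021 c [467.2 106.3] wh [78.1 75.1] a 11.5
side
blue [307 180  38  21 306] ztop 0.0191 c [392.6 -52.1] wh [73.7 74.5] a 32.6
blue [273 212  36  27 489] ztop 0.0192 c [466.2 108. ] wh [73.7 75.7] a 13.1
```

Call:
step_arm(xyz=[[-0.002,-0.012,0],[-0.0035,-0.022,0],[-0.0045,-0.029,0],[-0.0052,-0.033,0],[-0.0057,-0.036,0],[-0.006,-0.038,0],[-0.006,-0.038,0]], delta_rot=[[0,0,0],[0,0,0],[0,0,0],[0,0,0],[0,0,0],[0,0,0],[0,0,0]], hand=[50,50,50,50,50,50,50])

```text
time_s: 7.85
position: [0.645, -0.0665, 0.0222]
eef_rot: [-2.383, -2.047, -0.0]
force: [0.2, 2.0, -1.4]
finger_gap: 0.0501
grip_force: 1.4
```

Call:
step_arm(xyz=[[-0.0006,-0.004,0],[-0.0012,-0.008,0],[-0.0015,-0.01,0],[-0.0015,-0.01,0]], delta_rot=[[0,0,0],[0,0,0],[0,0,0],[0,0,0]], hand=[50,50,50,50])

```text
time_s: 8.25
position: [0.6456, -0.0669, 0.0226]
eef_rot: [-2.378, -2.049, -0.008]
force: [4.4, 14.8, -1.6]
finger_gap: 0.0502
grip_force: 7.2
```

Contact with the stop: 15 N and no further motion. I'll back off and look.

Call:
step_arm(xyz=[[0.004,0.03,0],[0.011,0.07,0],[0.012,0.08,0.02],[0.012,0.08,0.12],[0.012,0.08,0.22],[0.012,0.08,0.32],[0.012,0.08,0.38],[0.012,0.08,0.4]], delta_rot=[[0,0,0],[0,0,0],[0,0,0],[0,0,0],[0,0,0],[0,0,0],[0,0,0],[0,0,0]], hand=[50,50,50,50,50,50,50,50])

```text
time_s: 9.05
position: [0.6517, -0.0333, 0.2279]
eef_rot: [2.381, 2.042, 0.007]
force: [1.1, 0.3, 0.2]
finger_gap: 0.05
grip_force: 0.0
```

Call:
step_arm(xyz=[[-0.1,0.1,0.0],[-0.2,0.2,0],[-0.2,0.3,0],[-0.2,0.3,0]], delta_rot=[[0,0,0],[0,0,0],[0,0,0],[0,0,0]], hand=[50,50,50,50])

```text
time_s: 9.45
position: [0.5482, 0.1202, 0.2223]
eef_rot: [-2.382, -2.048, 0.001]
force: [-0.3, 0.6, 0.6]
finger_gap: 0.0502
grip_force: 0.0
```

Run:
```python
from m import *
from dock import dockfit
Ps=[]
for n in('scene','side'):
    s=snap(n);P=cloud(s);print(n);blue(P,s['img']);Ps.append(P);cv2.imwrite(f'pics/{n}4.png',s['img'])
    if n=='scene': cv2.imwrite('pics/crop4.png',cv2.resize(s['img'][110:290,110:340],None,fx=3.3,fy=3.3,interpolation=cv2.INTER_CUBIC))
    hsv=cv2.cvtColor(s['img'],cv2.COLOR_BGR2HSV)
    th=np.radians(-9.05);c,si=np.cos(th),np.sin(th); d=P[...,:2]-[.681,-.1958]; x=d[...,0]*c+d[...,1]*si; y=-d[...,0]*si+d[...,1]*c
    g=(abs(P[...,2]-.036)<.003)
    w=y[g&(x<-.02)&(x>-.11)&(y<.005)&(y>-.04)]; print('stop y',np.percentile(w,[2,50,98]).round(4))
    w=x[g&(y>.13)&(y<.27)&(abs(x)<.03)]; print('rail x',np.percentile(w,[2,50,98]).round(4))
    b=(cv2.inRange(hsv,(105,130,40),(130,255,255))>0)&(abs(P[...,2]-.030)<.004)&(x>-.2)&(y<.2)&(x<.05)
    print('blue x',np.percentile(x[b],[1,99]).round(4),'y',np.percentile(y[b],[1,99]).round(4))
```

```text
scene
blue [ 153  163   60   53 1131] ztop 0.0308 c [ 634.  -131.9] wh [117.2 110. ] a -8.4
blue [277 185  39  36 549] ztop 0.0209 c [467.8 106.6] wh [75.4 74.2] a 12.3
stop y [-0.0131 -0.006   0.0005]
rail x [0.0009 0.0077 0.0145]
blue x [-0.1096 -0.0031] y [0.001  0.1121]
side
blue [214 148  50  26 504] ztop 0.029 c [ 634.1 -131.8] wh [115.4 113.6] a -7.5
blue [307 179  38  22 292] ztop 0.019 c [391.6 -51.7] wh [74.7 73.4] a 30.3
blue [274 212  35  27 535] ztop 0.019 c [465.3 108.2] wh [73.9 74.5] a 10.1
stop y [-0.0139 -0.0058  0.0008]
rail x [-0.0006  0.0074  0.014 ]
blue x [-0.1118 -0.0022] y [0.002  0.1129]
```

View pics/crop4.png

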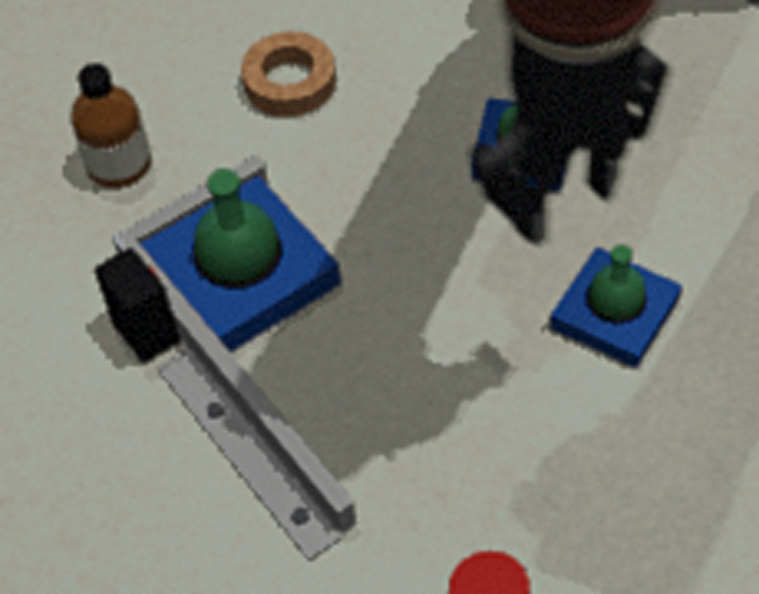

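The holder sits in the corner, with its block centred near (235,260) in the crop. The bottle and cork ring look undisturbed. One precise yaw check by fitting its free edges, plus a bystander check, before handing in.

Run:
```python
from h import *
th=np.radians(-9.05);c,si=np.cos(th),np.sin(th)
for n in('scene','side'):
    s=snap(n);P=cloud(s);hsv=cv2.cvtColor(s['img'],cv2.COLOR_BGR2HSV)
    d=P[...,:2]-[.681,-.1958]; x=d[...,0]*c+d[...,1]*si; y=-d[...,0]*si+d[...,1]*c
    b=(cv2.inRange(hsv,(105,130,40),(130,255,255))>0)&(abs(P[...,2]-.030)<.004)&(x>-.2)&(y<.2)&(x<.05)
    for nm,a,e,lo,hi,f in(('left',x,y,-.1,-.01,np.max),('near',y,x,.01,.1,np.min)):
        t=np.arange(lo,hi,.006); v=np.array([f(e[b&(abs(a-k)<.003)]) for k in t]); p=np.polyfit(t,v,1)
        print(n,nm,'mid',np.polyval(p,t.mean()).round(4),'slope rad',p[0].round(3),'rms',(v-np.polyval(p,t)).std().round(4))
    for nm,lo,h2 in [('red',(0,150,60),(6,255,255)),('orange',(5,90,40),(20,255,255))]:
        m=(cv2.inRange(hsv,lo,h2)>0)&(P[...,2]<.15)&(P[...,0]>.3)
        k,l,st,cc=cv2.connectedComponentsWithStats(m.astype(np.uint8))
        for i in range(1,k):
            if st[i,4]>60: q=P[l==i]; print(nm,cc[i].round(),np.percentile(q,5,0).round(3),np.percentile(q,95,0).round(3))
```

```text
scene left mid 0.112 slope rad 0.007 rms 0.0008
scene near mid -0.1094 slope rad 0.005 rms 0.001
red [258. 289.] [0.703 0.19  0.065] [0.745 0.232 0.072]
orange [ 46. 115.] [ 0.712 -0.627  0.007] [ 0.731 -0.606  0.03 ]
orange [197. 132.] [ 0.44  -0.283  0.006] [ 0.507 -0.214  0.026]
orange [ 35. 128.] [ 0.763 -0.608  0.005] [ 0.78  -0.586  0.03 ]
orange [ 52. 129.] [ 0.732 -0.57   0.006] [ 0.751 -0.547  0.03 ]
orange [142. 146.] [ 0.612 -0.296  0.057] [ 0.651 -0.265  0.091]
side left mid 0.1114 slope rad -0.007 rms 0.0012
side near mid -0.1108 slope rad 0.007 rms 0.0017
red [163. 224.] [0.7   0.189 0.067] [0.742 0.231 0.07 ]
orange [251. 124.] [ 0.607 -0.282  0.052] [ 0.644 -0.264  0.087]
orange [301. 148.] [ 0.435 -0.282  0.002] [ 0.5   -0.213  0.023]
```

The holder is flush against both walls within 2 mm, its yaw is under 0.01 rad, and the bystanders haven't moved.

```bash
python3 -c "
from station import env
print(env.finish_job())"
```

```text
the job is handed in; nothing more can be done
None
```

I pushed the large blue holder home into the docking corner and handed the job in after about 10 s of robot time. It measured flush to both walls within about 2 mm and square within 0.01 rad. The bottle, jar and cork ring had not moved, and the arm was clear. The hand-in returned no verdict.

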